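Check a shelf's cut line with the tape measure

ROBOT

A 6-joint arm with a two-finger parallel gripper is mounted at the origin on the work surface. World frame = base frame: x ahead of the robot, y to its left, z up, the work surface at z = 0. Lengths are in m, angles in rad, forces in N, time in s.
With the tool pointing down it reaches from about 0.35 to 0.8 m from the base axis. Payload 7.3 kg.
Tool frame: the origin (TCP) lies between the finger pads; the fingertips stand 25 mm ahead of it and the grasp point (between the pads) lies 6 mm ahead of it (r.tip_extent is the distance from the TCP to the fingertips, in m); z points along the fingers, y is the line along which they close (so a half turn about z gives the same grasp; the last joint's range is limited). The gripper opens to 85 mm and grips with 20 to 120 N. Pads are 22 mm wide; open, the fingers measure 114 mm over their backs; the gripper's body (76 mm by 85 mm) begins 54 mm behind the grasp point. The pads swing forward as they close: fully open they stand 13 mm farther back than shut.
Start: joints at [-1.495, 0.342, 1.524, -0, 1.275, -0.146], TCP at [0.116, -0.512, 0.256] pointing down, gripper open.
Joint ranges: [-2.53, 2.53], [-0.77, 2.02], [0.04, 2.7], [-1, 4.14], [0.28, 2.66], [-3.11, 3.11]. Speed limits (rad/s): [2.57, 2.57, 3.14, 3.14, 3.14, 3.14].

INTERFACE

Orientations are given as a unit quaternion [x, y, z, w].
In Python, from workcell import r, command_gripper, optics gives the robot as it stands. The module is installed in compiled form; this text tells all that it offers. Calls block until the motion is done:
- r.reach(position, orientation): joint-space move of the TCP to a pose.
- r.move_straight(position, orientation=None, speed=0.15, max_force=None): straight line of the TCP; orientation=None keeps the orientation; speed is the mean speed in m/s. With max_force (N) it stops when the force on the tool has changed by that much, and returns True; else False.
- r.movej(angles): joint-space move.
- command_gripper(opening, force=None): finger opening in m; force is the grip in N (None keeps the last); returns when the fingers have stopped.
- r.hold(seconds).
- r.solve_ik(position, orientation): joint angles nearest the present ones, or None.
- r.read_state(): the state.
- optics.get_image(name): name is "scene" or "top"; returns (picture, depth): 400x640x3 uint8, red, green, blue; 400x640 float32, m along the optical axis (not along the pixel's ray), 0 where there is no reading.
- optics.camera_model(name): a dict with "K" (3x3 intrinsics, pixels), "R" (3x3) and "t" (3): a world point X has camera coordinates R X + t. Camera axes: x right, y down, z forward; pixel columns grow to the right and rows downward; lengths in m; the calibration is good to about 2 mm. A picture is of the moment at which its call begins. camera_model takes no time and is no camera call.
A pose or a line that the arm cannot do raises r.PlanningError and nothing moves.
- r.finish_job(): hands the job in; it is judged then, once.
The state is a dict: "time_s": time; "joint_positions": joint angles; "dq": joint speeds; "tau": joint torques, N m; "eef_pos": TCP position; "eef_rot": TCP orientation; "contact_force": force on the tool from outside, world axes, zero at the start; "torque": the same for the moment, N m; "grip_width": finger opening in m; "grip_force": force on a finger pad.
Only numpy, scipy, OpenCV 4.12 (cv2) and the standard library are available. Lean on these libraries where they do the work, as an engineer would, in place of code of your own. Each camera call takes 0.05 s, during which the arm holds its last target. There are 200 camera calls.

TASK

Check the cut line on the new white shelf: hook the end of the tape measure over the shelf's end nearest the blue masking-tape strip, draw the case back along the shelf, square to that end, until the blade crosses the whole blue strip and the case stands on the shelf just past it (within about 3 cm), then push the red lock down so that the blade stays out and the hook stays tight on the end. Let go of it there, and leave the other things where they are.

Things in the scene. Friction and masses are not known exactly. Their poses are not given: they have to be found in the camera images.
- tape: Upright tape measure, about 0.37 kg. Black and yellow tall body 54 mm long (its x), 38 wide, 68 high, with upright front and rear faces; before it (+x) a low yellow nose 26 mm long, 30 wide, 22 high, carrying the red lock. Origin: middle of the tall body's underside (body x -27 to +27 mm, nose +27 to +53); x points out along the blade, z up. A steel clip stands 3 mm proud of its +y side.
- tape_mouth (a point): The blade's mouth: front of the nose at underside level, at x = +53 mm in the tape's frame.
- tape_hook (a point): Steel hook at the blade's end: a plate 20 mm wide, 2 mm thick, from 7 mm above to 7 mm below the level of the case's underside. This point: on its inner face (towards the case), 3.5 mm below that level; with the blade in, 10 mm in front of the mouth (tape x = +63 mm).
- tape_blade (a joint): How far the rigid yellow steel blade (19 mm wide, 5 mm above the case's underside, straight out along x) is drawn out, m: 0 = in, at most 0.262. A spring pulls it in with 3 N (in) to 4.5 N (250 mm out), with some drag when fast: let go unlocked with the hook caught, the case runs back to the hook.
- tape_lock (a joint): Red ribbed lock on top of the nose, right before the tall body's front face (tape x 28.5 to 48.5 mm), 22 mm wide; value = m pressed down. 0: up, blade free, top 30 mm above the case's underside; about 0.005: down and locked, top 25 mm above. Needs about 6 N downwards, stays where left, and when down holds the blade much harder than its spring pulls.
- lock_top (a point): Middle of the red lock's top face, at x = +38.5 mm in the tape's frame.
- offcut: Loose white offcut of board, 110 x 90 mm, 18 mm thick, on which the tape measure starts, its hook hanging over the offcut's +x edge. Origin: centre of its underside.
- shelf_board: White melamine shelf, 500 x 200 mm, 18 mm thick, flat on a thin dark non-slip mat that holds it fast (it does not move). Origin: middle of the end to hook on, at worktop level; x points out of that end, square to it: the shelf runs from x = 0 to -500 mm, y -100 to +100 mm, top face at z = +18 mm.
- strip: Blue masking-tape strip, 24 mm wide (its x), stuck square across the whole shelf, with the black pencilled cut line along its middle, 150 to 200 mm from the end to hook on. Paper-thin. Origin: middle of the line, on the shelf's top face; x points as the shelf's x, towards that end.
- pencil: Red flat carpenter's pencil, 173 mm long (its x), 13 mm wide, 7 mm thick, lying on the shelf near its +y edge, along it. Origin: near its middle, at its underside. To be left alone.
- try_square: Try square (wooden stock 110 mm, 16 mm thick; steel blade 160 mm) lying flat on the shelf towards its other end. Origin: middle of it, at its underside. To be left alone.
- masking_roll: Roll of blue masking tape lying flat, 92 mm across, 24 mm high. Origin: centre of its underside. To be left alone.
- glue: White glue bottle with yellow label and orange cap, 60 mm across, 190 mm high. Origin: centre of its underside. To be left alone.
- mug: Blue mug, 80 mm across, 95 mm high. Origin: centre of its underside. To be left alone.
- screwdriver: Orange-handled screwdriver, 210 mm long, lying on the worktop. To be left alone.
- screw_tray: Grey divided screw tray, 100 x 140 x 35 mm. Origin: centre of its underside. To be left alone.

How it is judged:
By the outcome, as a careful person would: the job done as asked, in the order asked, and still so for the second after the job is handed in, with the robot touching nothing.
It also fails if it takes over 48 s, if anything falls off the work surface, if the arm or the gripper's body presses on something with over 40 N, if the wrist force passes 120 N, or if a joint passes its speed limit or range.

## Working session

There is one attempt and no reset: what is moved stays moved. The work goes in short steps, each a Python script; the robot and the scene stay as the last script left them, time stands still between calls to the robot, and variables do not carry over. Pictures are saved under pics/ and viewed, at most 10 in all, crops included, and the job is handed in when it is done.

```bash
mkdir -p pics
cat > h.py <<'E'
from workcell import r, command_gripper, optics
import numpy as np, cv2
def snap(n):
    p,d=optics.get_image(n); np.savez(f'{n}.npz',p=p,d=d); return p,d
def px(n,u,v,z=None):
    m=optics.camera_model(n);K,R,t=map(np.array,(m['K'],m['R'],m['t']))
    ray=R.T@np.linalg.inv(K)@[u,v,1]; c=-R.T@t
    if z is None:
        d=np.load(f'{n}.npz')['d'][int(round(v)),int(round(u))]; return c+ray*d
    return c+ray*(z-c[2])/ray[2]
E
python3 - <<'E'
from h import *
for n in('scene','top'):
    p,d=snap(n); cv2.imwrite(f'pics/{n}0.png',p[:,:,::-1])
print(r.read_state())
E
```

```text
{'time_s': 0.1, 'joint_positions': array([-1.49498760e+00,  3.42637734e-01,  1.52489986e+00, -1.05261335e-05,
        1.27538312e+00, -1.46015039e-01]), 'dq': array([ 0.00052957, -0.00015165, -0.0029533 ,  0.00064554, -0.00011581,
       -0.00183598]), 'tau': array([ 2.51099860e-03, -4.34447694e+01, -2.46491700e+01, -2.28136646e-04,
        4.72407643e-03,  7.82666518e-06]), 'eef_pos': array([ 0.11549221, -0.5118218 ,  0.25571092]), 'eef_rot': array([ 9.93855191e-01,  1.10686128e-01,  1.82739630e-05, -6.63802216e-04]), 'contact_force': array([-0.5698015 ,  0.40228075, -0.80580156]), 'torque': array([ 0.02383115, -0.00469001, -0.00368026]), 'grip_force': 0.0, 'grip_width': 0.08551300315389071}
```

View pics/top0.png

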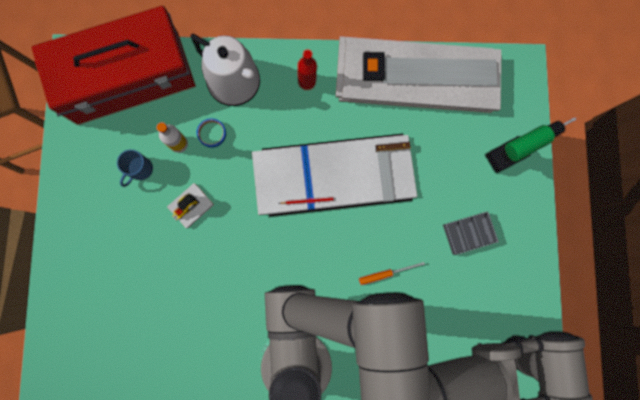

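View pics/scene0.png

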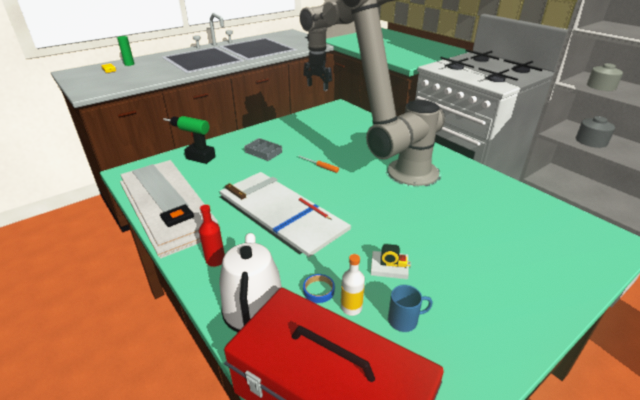

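The top view shows the shelf from about (254,150) to (415,200). The strip is at about (308,177), so the end to hook on is the left one. The tape is on the offcut at about (188,205). I'll enlarge both areas.

Run:
```python
from h import *
p=np.load('top.npz')['p'][:,:,::-1]; s=np.load('scene.npz')['p'][:,:,::-1]
f=lambda a,k:cv2.resize(a,None,fx=k,fy=k,interpolation=cv2.INTER_CUBIC)
a=f(p[175:235,155:225],8)            # 560x480
cv2.imwrite('pics/ca.png',a)
b=f(p[125:225,240:430],4); c=f(s[235:285,360:420],6)
o=np.zeros((600,780,3),np.uint8);o[:400,:760]=b
cv2.imwrite('pics/cb.png',o[:400]); cv2.imwrite('pics/cc.png',f(s[235:285,360:420],10))
for n,u,v in[('top',280,180),('top',210,200),('top',187,203),('top',230,200)]: print(u,v,px(n,u,v))
```

```text
280 180 [0.56901599 0.05894821 0.01920765]
210 200 [0.5041134  0.27759723 0.00729629]
187 203 [ 0.31384899 -0.01341557  1.46814158]
230 200 [ 0.50608878  0.21635447 -0.00099052]
```

View pics/ca.png

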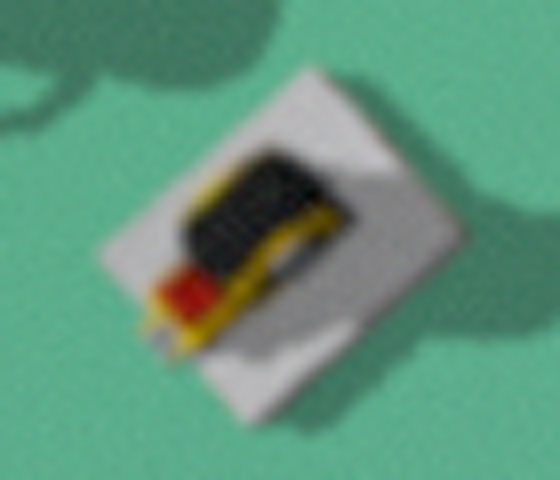

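View pics/cb.png

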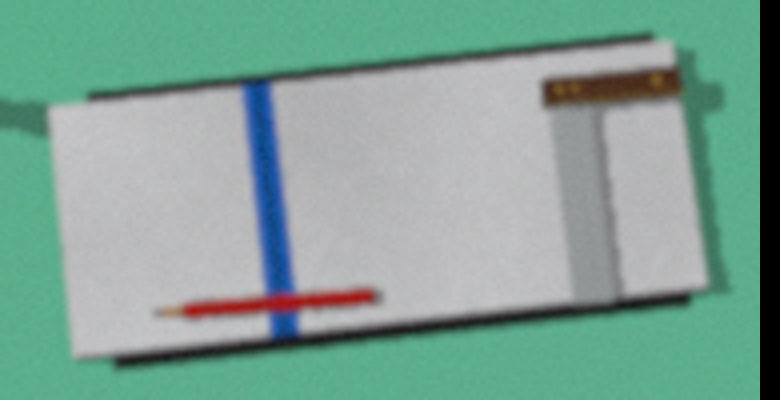

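View pics/cc.png

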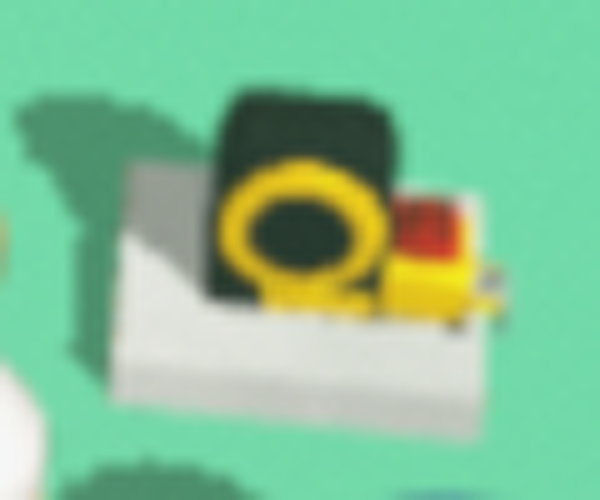

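The crops give usable pixels: the shelf corners and strip ends (4x), and the offcut corners and red lock (8x, lock about (190,292)). In the scene view the lock is at about (430,228) in the 10x crop. Next I'll compute poses.

Run:
```python
from h import *
T=lambda x,y,k,ox,oy,z,n='top':px(n,(x+.5)/k-.5+ox,(y+.5)/k-.5+oy,z)
S=[T(x,y,4,240,125,.018) for x,y in[(50,106),(672,40),(708,290),(74,357)]]
for a in S: print('shelf',a)
L=np.linalg.norm
print('len',L(S[0]-S[1]),L(S[3]-S[2]),'wid',L(S[0]-S[3]),L(S[1]-S[2]))
ex=(S[0]-S[1]+S[3]-S[2]); ex/=L(ex); E=(S[0]+S[3])/2; ey=np.cross([0,0,1],ex)
e2=(S[0]-S[3])/L(S[0]-S[3]); print('E',E,'yaw',np.arctan2(ex[1],ex[0]), 'end yaw',np.arctan2(e2[1],e2[0])+0)
for x,y in[(257,84),(285,338),(158,312),(380,296),(545,100),(575,300)]:
    q=T(x,y,4,240,125,.018)-E; print('shelf coords',x,y,q@ex,q@ey)
O=[T(x,y,8,155,175,.018) for x,y in[(315,65),(465,232),(250,428),(100,255)]]
print('offcut',L(O[0]-O[1]),L(O[3]-O[2]),L(O[0]-O[3]),L(O[1]-O[2]))
tx=(O[3]-O[0]+O[2]-O[1]);tx/=L(tx);ty=np.cross([0,0,1],tx);C=sum(O)/4
print('offcut C',C,'yaw',np.arctan2(tx[1],tx[0]))
for nm,q in[('lock top',T(190,292,8,155,175,.048)),('lock scene',T(430,228,10,360,235,.048,'scene')),('hook',T(160,338,8,155,175,.023)),('hook sc',T(490,285,10,360,235,.023,'scene'))]:
    print(nm,q,'in offcut',(q-C)@tx,(q-C)@ty)
m=optics.camera_model('scene')
# body top from scene/top depth: points at height .07-.1
for n in('top','scene'):
    d=np.load(n+'.npz')['d'];m=optics.camera_model(n);v,u=np.mgrid[:400,:640]
    P=(np.stack([u,v,np.ones_like(u)],-1)@np.linalg.inv(m['K']).T*d[...,None]-m['t'])@m['R']
    k=(d>0)&(L(P[...,:2]-C[:2],axis=-1)<.08)&(P[...,2]>.076)&(P[...,2]<.1)
    q=P[k]-C; print(n,k.sum(),'z',np.median(P[k][:,2]),'x',np.percentile(q@tx,[3,50,97]),'y',np.percentile(q@ty,[3,50,97]))
print('tip',r.tip_extent)
```

```text
shelf [0.66065015 0.14907207 0.018     ]
shelf [ 0.72294828 -0.34638792  0.018     ]
shelf [ 0.52106427 -0.37148037  0.018     ]
shelf [0.46134387 0.12471833 0.018     ]
len 0.4993612488758075 0.49977962748388916 wid 0.2007886913035801 0.20343741463811688
E [0.56099701 0.1368952  0.018     ] yaw 1.6932258296618825 end yaw 0.12158978654243216
shelf coords 257 84 -0.16494042456915178 -0.10086015402755853
shelf coords 285 338 -0.16462679380760464 0.1034051917478807
shelf coords 158 312 -0.06831591275706209 0.07236512222827332
shelf coords 380 296 -0.2422863854504007 0.07857026780715258
shelf coords 545 100 -0.3915784879695769 -0.0636828920317736
shelf coords 575 300 -0.3942725101237285 0.09825467951447904
offcut 0.08915116240991612 0.09019486983910074 0.10998207158075074 0.11092540499485658
offcut C [0.48582369 0.33697906 0.018     ] yaw 2.3375604602183584
lock top [0.46357677 0.36389276 0.048     ] in offcut 0.03481726582741961 -0.002651617447345894
lock scene [0.46534033 0.36870291 0.048     ] in offcut 0.0370577624864602 -0.007258988379144653
hook [0.4482324  0.38114011 0.023     ] in offcut 0.057884158545777366 -0.003567585604573351
hook sc [0.4476171  0.38068648 0.023     ] in offcut 0.05798437038129472 -0.002809740219931436
top 191 z 0.0845631559623715 x [-0.02776904 -0.00339934  0.0192549 ] y [-0.01861168 -0.00122969  0.0138281 ]
scene 135 z 0.08377211714563128 x [-0.02680594 -0.00311004  0.02022819] y [-0.02019389 -0.00964645  0.00572751]
tip 0.025
```

Measurements agree with the given sizes: the shelf is 500 x 200 mm, and the strip line is 165 mm from the end. I'll grip the body on its front and rear faces, so the front finger ends up above the lock.

```bash
cat >> h.py <<'E'
from scipy.spatial.transform import Rotation as Ro
def Q(yaw):  # tool z down, tool y opposite to tape x at this yaw
    y=-np.array([np.cos(yaw),np.sin(yaw),0]);z=np.array([0,0,-1.]);return Ro.from_matrix(np.c_[np.cross(y,z),y,z]).as_quat()
C=np.array([.48582,.33698]);TY=2.3376;SY=1.6932;E0=np.array([.5610,.1369])
ax=lambda a:np.array([[np.cos(a),-np.sin(a)],[np.sin(a),np.cos(a)]])
B=C+ax(TY)@[-.0035,-.003]
S=lambda x,y,z:[*(E0+ax(SY)@[x,y]),z]
ZG=.081
def st():
    s=r.read_state();print('t',round(s['time_s'],2),'pos',s['eef_pos'].round(4),'F',s['contact_force'].round(1),'w',round(s['grip_width'],4),'gf',round(s['grip_force'],1));return s
E
python3 - <<'E'
from h import *
r.reach([*B,.19],Q(TY));st()
r.move_straight([*B,ZG],speed=.12,max_force=8);st()
command_gripper(.04,40);s=st()
r.move_straight([*B,ZG+.06],speed=.12);st()
p,d=snap('scene');cv2.imwrite('pics/g1.png',cv2.resize(p[190:310,320:480,::-1],None,fx=5,fy=5))
E
```

```text
t 3.35 pos [0.4909 0.3359 0.1901] F [0.7 0.8 0.1] w 0.0854 gf 0.0
t 4.41 pos [0.4909 0.3368 0.0818] F [-0.6  0.   0.4] w 0.0853 gf 0.0
t 4.81 pos [0.4907 0.3368 0.0818] F [-0.4  0.7  5.5] w 0.0539 gf 43.6
t 5.46 pos [0.4898 0.3362 0.14  ] F [ 0.1 -0.5 -3.7] w 0.0533 gf 42.8
```

View pics/g1.png

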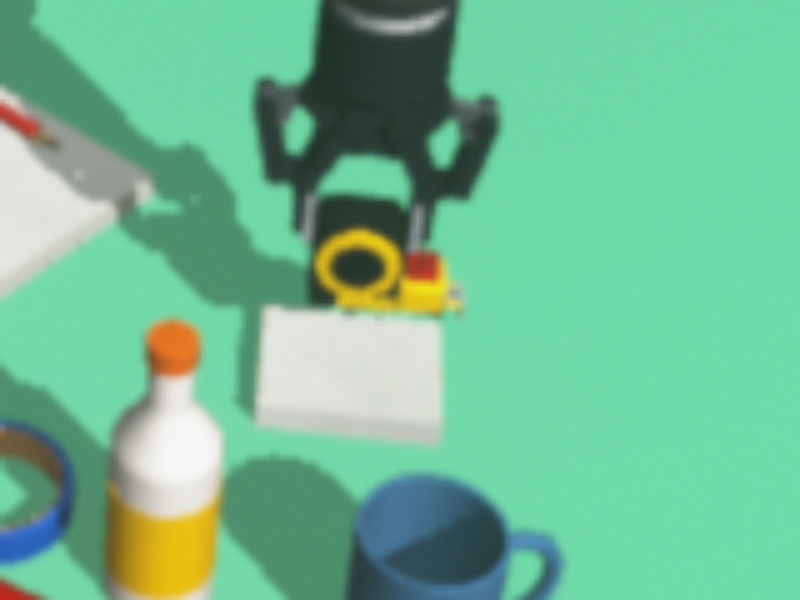

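The tape is held, with the front finger just above the red lock at about (424,255), and the offcut didn't move. Now I'll hook it on.

Run:
```python
from h import *
y=-.01;x0=.015-.063
r.reach(S(x0,y,ZG+.06),Q(SY));st()
print(r.move_straight(S(x0,y,ZG+.0015),speed=.08,max_force=6));st()
print(r.move_straight(S(x0-.04,y,ZG+.0015),speed=.06,max_force=12));st()
for n in('top','scene'):
    p,d=snap(n);c=p[150:230,225:325] if n=='top' else p[165:265,255:375]
    cv2.imwrite(f'pics/h{n}.png',cv2.resize(c[:,:,::-1],None,fx=6,fy=6))
a=cv2.imread('pics/hscene.png');print(a.shape)
```

```text
t 6.53 pos [0.5764 0.0915 0.1407] F [-0.7  0.6 -3.2] w 0.0534 gf 42.8
True
t 7.25 pos [0.5757 0.0908 0.0819] F [-1.2 -0.2  3.7] w 0.0537 gf 43.8
False
t 8.07 pos [0.5812 0.0505 0.082 ] F [-1.6  2.8 -2.6] w 0.0533 gf 42.9
(600, 720, 3)
```

View pics/hscene.png

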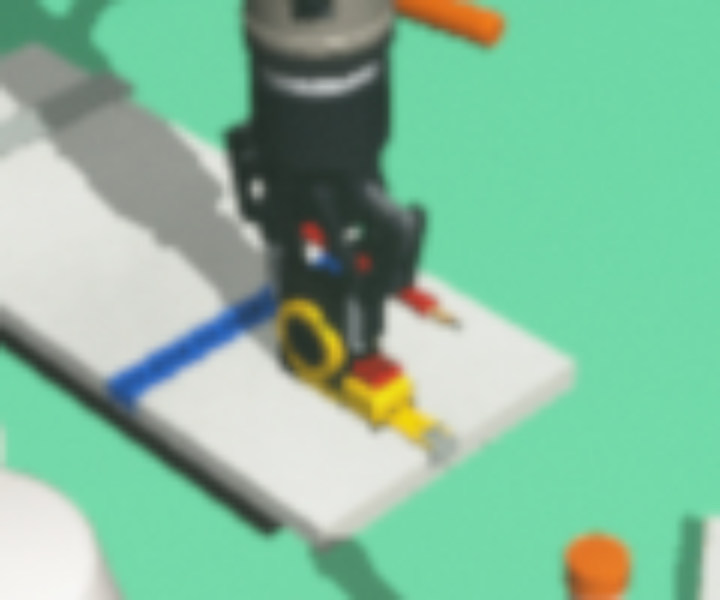

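The hook has caught the end at about (440,445), with the yellow blade showing and a pull of about 3 N. I'll draw it out, set it down, ease the grip and press the lock.

Run:
```python
from h import *
y=-.01;x=-.243
print(r.move_straight(S(x,y,ZG+.0015),speed=.08,max_force=15));st()
print(r.move_straight(S(x,y,ZG-.003),speed=.02,max_force=5));s=st()
command_gripper(s['grip_width']+.003,20);s=st()
z=s['eef_pos'][2]
print(r.move_straight(S(x,y,z-.022),speed=.02,max_force=18));s=st()
r.hold(.2);st()
p,d=snap('scene');cv2.imwrite('pics/lock.png',cv2.resize(p[150:260,240:370,::-1],None,fx=5,fy=5))
```

```text
False
t 10.27 pos [ 0.6006 -0.1028  0.0825] F [-1.1  3.7 -6. ] w 0.0529 gf 42.9
True
t 10.47 pos [ 0.6007 -0.1026  0.0819] F [-1.   0.4  5.6] w 0.0534 gf 44.2
t 10.69 pos [ 0.5998 -0.1019  0.0806] F [-0.4  3.2  1. ] w 0.0564 gf 1.0
True
t 11.59 pos [ 0.5998 -0.1015  0.0614] F [ 0.2 -0.8  4.7] w 0.0564 gf 4.7
t 11.79 pos [ 0.5998 -0.1015  0.0614] F [ 0.7 -1.1  4.3] w 0.0565 gf 3.8
```

View pics/lock.png

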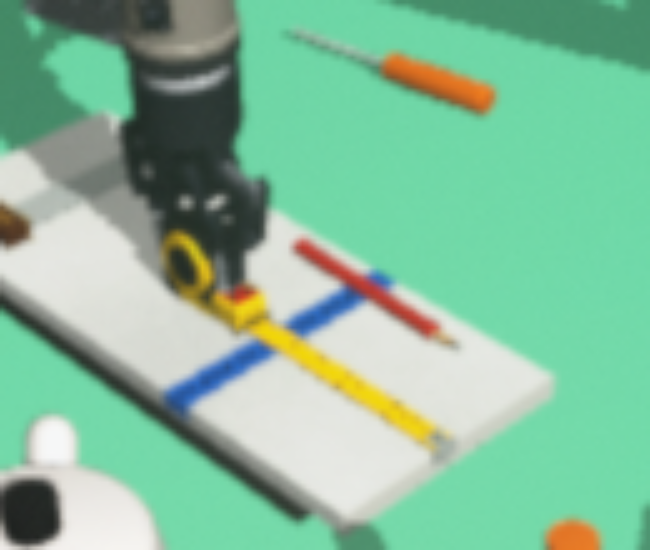

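The blade crosses the whole strip, the mouth is just past it, and the lock looks down. The sideways pull on the finger is gone, which also points to a locked blade. I'll open slightly to test this before backing off.

Run:
```python
from h import *
command_gripper(.064);r.hold(.3);s=st()
if s['contact_force'][1]<2 and s['grip_force']<1.5:
    command_gripper(.083);p=s['eef_pos'].copy();p[2]=.19
    r.move_straight(p,speed=.12);st()
    r.reach([.45,-.25,.30],Q(SY));st()
    for n in('scene','top'): snap(n)
    a=cv2.resize(np.load('scene.npz')['p'][170:250,260:360,::-1],None,fx=7,fy=7,interpolation=2)
    cv2.imwrite('pics/f1.png',a)
    cv2.imwrite('pics/f2.png',cv2.resize(np.load('top.npz')['p'][130:220,240:370,::-1],None,fx=6,fy=6,interpolation=2))
```

```text
t 12.39 pos [ 0.5995 -0.1007  0.0611] F [ 0.1 -0.8  0.4] w 0.0643 gf 0.0
t 13.95 pos [ 0.5991 -0.1006  0.1891] F [ 0.7  1.1 -0.5] w 0.0829 gf 0.0
t 14.89 pos [ 0.4504 -0.2494  0.2992] F [0.2 0.7 1. ] w 0.0827 gf 0.0
```

View pics/f1.png

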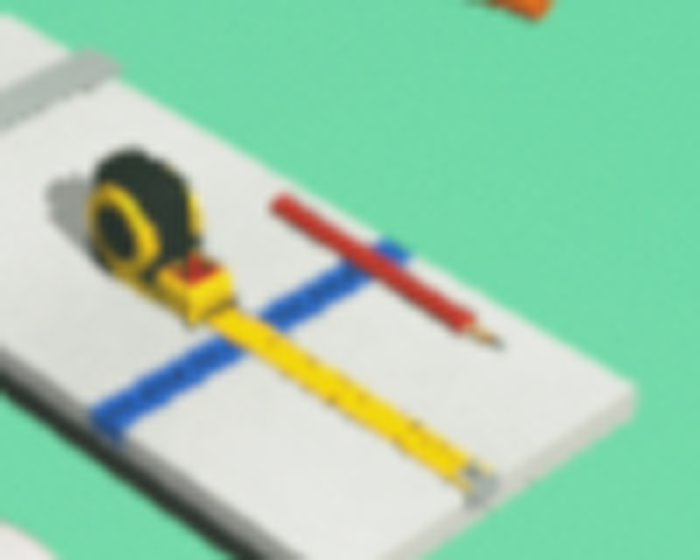

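View pics/f2.png

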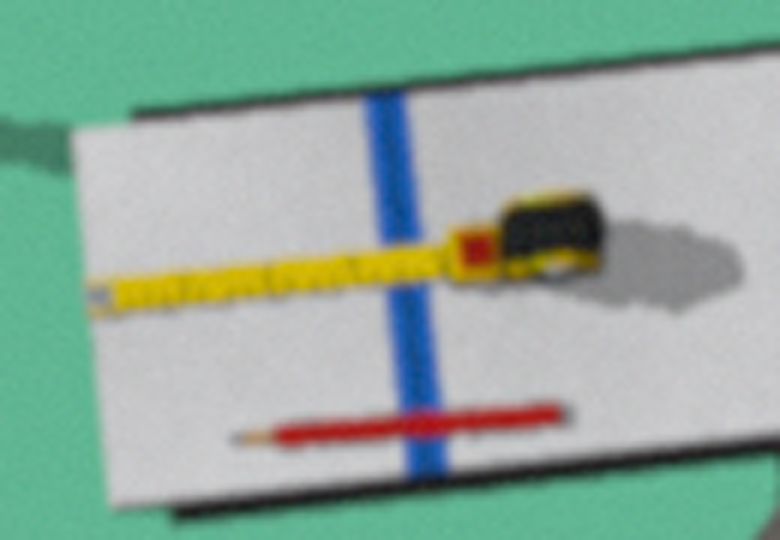

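The case stands about 13 mm past the strip and square to the end. The hook is on the end at about (92,297), the lock is down, and the pencil hasn't moved.

```bash
python3 -c "
from h import *
print(r.finish_job())"
```

```text
the job is handed in; nothing more can be done
None
```

The job is handed in, in about 15 s of the 48 s: the tape is hooked on the shelf end and drawn square across the whole blue strip, the case stands about 13 mm past it, the lock is down, and I disturbed nothing else.

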